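# Hang a keyhole bottle holder on its studs and load it

### The job

Hang the aluminium bottle holder on the grey rail: slip its two keyholes over the two headed studs until its back is flat against the rail, then slide it straight down until it locks behind the heads. Once it hangs there, stand the thread-lock bottle upright in its pocket and let go of everything. Do not tip the bottle over, and leave the can, torch and tape measure where they are.

Things in the scene. Friction and masses are not known exactly. Their poses are not given: they have to be found in the camera images.
- studs (a point): midway between the two steel studs, on the front face of the fixed upright grey rail, 115 mm above the bench. x points into the rail (away from the robot), y along it to the left, z up. Studs stand out along -x at y = +50 and -50 mm: shank 8 mm diameter, bare for 6 mm from the face, then a bevelled head 18 mm in diameter, 5.5 mm thick
- rail: the fixed grey rail: upright plate 240 mm wide, 133 mm high, 8 mm thick, with a 100 mm deep foot and braces behind it; origin under the middle of its front face, axes as for studs. Its top edge is 18 mm above the stud centres
- holder_grip (a point): centre of the black grip bar on top of the loose aluminium bottle holder (0.2 to 0.45 kg), which starts upright on the bench; 119 mm above the holder's underside. Bar 12 mm thick (x), 90 mm long (y), 22 mm high, its top the highest part. Pinch it from above across the 12 mm; when the holder hangs the bar stays above the rail's top edge. Axes as for holder_seat
- holder_seat (a point): on the flat back of the holder's back plate (140 mm wide, 4 mm thick), midway between where the two stud shanks rest when hung; 65 mm above the holder's underside; holder_grip is at x = -6, z = +54 mm from it. x points out of the back (into the rail when hung), y left, z up. Hung and locked, it coincides with studs, axes too, with up to 2 mm play towards the front
- openings (a point): on the back of the holder, midway between the two keyhole openings, 24 mm below holder_seat. At y = +50 and -50 mm each keyhole is an eight-sided opening 26 mm across, with a 12 mm wide slot leading up from it to 28 mm above this point. The heads pass through when this point is at studs; sliding down 24 mm then locks. Axes as for holder_seat
- pocket (a point): centre of the floor of the holder's open-topped square pocket, in front of the back plate: inside 62 x 62 mm, walls 3 mm thick rising 33 mm above this floor point, which is at x = -38, z = -62 mm from holder_seat. Axes as for holder_seat.
- bottle_mid (a point): point on the axis of the loose upright white thread-lock bottle with blue label and tapered blue nozzle, 43 mm across, 128 mm high with its nozzle, 0.09 kg; half-way up, 64 mm above its underside. z is up. The body is 96 mm high and grips like a 42 mm square block with sides along its x and y axes.
- soda: bystander: drink can, 66 mm diameter, 119 mm high; origin at the centre of its underside
- lamp: bystander: black torch lying down, 36 x 122 x 36 mm, long along its y; origin at the centre of its underside
- tape: bystander: black tape measure, 37 x 80 x 69 mm; origin at the centre of its underside
Not all that is in view belongs to the job. Leave any orange look-alike of the part that bears holder_grip alone. Leave any red look-alike of the part that bears bottle_mid alone.

How it is judged:
On the way, in this order (a step that is already met when the one before it is completed fails the run):
1. the holder is slipped over both stud heads, its back flat against the rail, still above its locked place (x of holder_seat in the frame of studs between -0.005 and 0.003 m and y of holder_seat in the frame of studs between -0.007 and 0.007 m and z of holder_seat in the frame of studs between 0.012 and 0.032 m and angle between the x axis of holder_seat and the x axis of studs, either way round below 0.12 rad), for 0.1 s.
2. the holder is slid down and locked behind both heads (x of holder_seat in the frame of studs between -0.005 and 0.003 m and y of holder_seat in the frame of studs between -0.005 and 0.005 m and z of holder_seat in the frame of studs between -0.005 and 0.005 m and angle between the x axis of holder_seat and the x axis of studs, either way round below 0.12 rad), for 0.2 s.
3. the bottle stands upright on the floor of the pocket (x of bottle_mid in the frame of pocket between -0.016 and 0.016 m and y of bottle_mid in the frame of pocket between -0.016 and 0.016 m and z of bottle_mid in the frame of pocket between 0.058 and 0.07 m and angle between bottle_mid's own z axis and vertical below 0.25 rad), for 0.2 s.
At the end, for the whole second after the job is handed in: The holder hangs locked: seat point within 5 mm of the stud point on each rail axis (3 mm into it), back parallel to the rail within 0.12 rad. The bottle stands in the pocket: within 16 mm of its centre each way, its middle 58 to 70 mm above the floor, tilt under 0.25 rad (all of step 2 and all of step 3); the robot touches nothing.
It fails at once if the bottle is tipped over (angle between bottle_mid's own z axis and vertical above 0.8 rad).
It fails at once if the can is moved more than 30 mm (distance of soda from where it was at the start of the episode above 0.03 m).
It fails at once if the torch is moved more than 30 mm (distance of lamp from where it was at the start of the episode above 0.03 m).
It fails at once if the tape measure is moved more than 30 mm (distance of tape from where it was at the start of the episode above 0.03 m).
It also fails if it takes over 64 s, if anything falls off the work surface, if the arm or the gripper's body presses on something with over 40 N, if the wrist force passes 120 N, or if a joint passes its speed limit or range.

### The arm

A 6-joint arm with a two-finger parallel gripper is mounted at the origin on a cart in front of the work surface, level with it; the furniture and walls round the work are solid. World frame = base frame: x ahead of the robot, y to its left, z up, the work surface at z = 0. Lengths are in m, angles in rad, forces in N, time in s.
With the tool pointing down it reaches from about 0.3 to 0.775 m from the base axis. Payload 14.6 kg.
Tool frame: the origin (TCP) lies on the centre line of the jaws, within the pads' length; the fingertips stand 17 mm ahead of it and the grasp point (between the pads) lies 2 mm behind it; z points along the fingers, x is the direction in which the jaws open and shut, and the axes are right-handed (so a half turn about z gives the same grasp; the last joint's range is limited). The gripper opens to 94 mm and grips with 3 to 60 N. Pads are 16 mm wide; open, the fingers measure 119 mm over their backs; the gripper's body (75 mm by 177 mm) begins 78 mm behind the grasp point.
Start: joints at [1.067, 0.3, 1.521, -0, 1.321, -0.067], TCP at [0.233, 0.498, 0.202] pointing down, gripper open.
Joint ranges: [-3.03, 3.03], [-0.79, 2.21], [0.23, 2.52], [-1.04, 4.18], [0, 3.07], [-2.55, 2.55]. Speed limits (rad/s): [2.22, 2.22, 2.57, 3.14, 3.14, 3.14].

### API

Orientations are given as [roll, pitch, yaw] about the fixed x, y, z axes, in that order (R = Rz(yaw) Ry(pitch) Rx(roll)).
In Python, from station import ctrl gives the robot as it stands. The module is installed in compiled form; this text tells all that it offers.
- The arm moves only by the tool drive_tool, never from a script. Its argument "increments" is a list of rows, each a list of 3 entries, a list of its own where there are three numbers: the turn, a rotation vector about the tool's x, y, z in degrees, then the shift along the tool's x, y, z in mm, then the opening, from 0 (shut) to 1 (fully open). In form: [[[ax, ay, az], [dx, dy, dz], hand], ...]. A call has 1 to 20 rows; each row shifts and turns the commanded pose from where the row before left it, along the tool's axes as they then stand; what a row does not reach is not made up. A row lasts 1/8 s, in which the tool goes at most 62.5 mm and 10.7 degrees, less where a joint would pass 70% of its speed; a pose out of reach is approached as far as the arm can. A call with a gripper value outside its range is refused whole. The fingers move at their own pace and stop on an object; "squeeze" is the grip in N (left out, the last holds). Time passes only in rows, so rows that do not move let the fingers close. It gives the time, the measured TCP pose, the force and the opening at its end, in the units of the state.
- ctrl.get_obs(): the state, without advancing time (a new reading comes with each control period).
- ctrl.camera(name): name is "scene" or "top" or "wrist"; returns the picture (384x512x3 uint8, red, green, blue); there is no depth.
- ctrl.calibration(name): a dict with "fx", "fy", "cx", "cy" (pixels), "rvec" (rotation vector, rad) and "tvec" (3), from world to camera coordinates, as OpenCV has them. Camera axes: x right, y down, z forward; pixel columns grow to the right and rows downward; lengths in m; the calibration is good to about 2 mm. The wrist camera is an equidistant fisheye: a pixel r from the principal point sees the ray r / f radians off the axis. A picture is of the moment at which its call begins: read the wrist's pose just before it. calibration takes no time and is no camera call; for the wrist camera it gives the pose at the moment of the call.
- ctrl.hand_in(): hands the job in, once; it reports no verdict.
The state is a dict: "time_s": time; "qpos": joint angles; "joint_vel": joint speeds; "tau": joint torques, N m; "ee_pos": TCP position; "eef_rot": TCP orientation; "force": force on the tool from outside, world axes, zero at the start; "moment": the same for the moment, N m; "grip_width": finger opening in m.
Only numpy, scipy, OpenCV 4.12 (cv2) and the standard library are available. Lean on these libraries where they do the work, as an engineer would, in place of code of your own. Each camera call takes 0.05 s, during which the arm holds its last target.

## Working session

There is one attempt and no reset: what is moved stays moved. The work goes in short steps, Python scripts to look and compute and a tool call to move; the robot and the scene stay as the last step left them, time stands still between calls to the robot, and variables do not carry over. Pictures are saved under pics/ and viewed, and the job is handed in when it is done.

Besides the shell and the picture viewer there is one more tool, called after "Request:" as name(argument=value, ...) on one line, values as JSON. drive_tool: Moves the arm, as the interface text tells. Its arguments: {"type":"object","properties":{"increments":{"type":"array"},"squeeze":{"type":"number"}},"required":["increments"]}

```bash
mkdir -p pics
cat > h.py <<'E'
import numpy as np, cv2
from station import ctrl
def snap(n,f):
    im=ctrl.camera(n); cv2.imwrite('pics/'+f,im[:,:,::-1]); return im
def crop(f,g,x0,y0,x1,y1,s):
    im=cv2.imread('pics/'+f)[y0:y1,x0:x1]; cv2.imwrite('pics/'+g,cv2.resize(im,None,fx=s,fy=s,interpolation=cv2.INTER_CUBIC))
def ray(c,u,v,fish=False):
    R=cv2.Rodrigues(np.array(c['rvec'],float))[0]; t=np.array(c['tvec'],float).ravel()
    a=np.array([(u-c['cx'])/c['fx'],(v-c['cy'])/c['fy']])
    if fish:
        r=np.linalg.norm(a); d=np.array([*(a/r*np.sin(r)),np.cos(r)]) if r>0 else np.array([0,0,1.])
    else: d=np.array([*a,1.])
    return -R.T@t, R.T@d/np.linalg.norm(d)
def atz(c,u,v,z,fish=False):
    o,d=ray(c,u,v,fish); return o+d*(z-o[2])/d[2]
def proj(c,P,fish=False):
    R=cv2.Rodrigues(np.array(c['rvec'],float))[0]; t=np.array(c['tvec'],float).ravel()
    q=R@np.array(P,float)+t
    if fish:
        th=np.arctan2(np.hypot(q[0],q[1]),q[2]); n=np.hypot(q[0],q[1]); a=q[:2]/n*th
    else: a=q[:2]/q[2]
    return np.array([c['fx']*a[0]+c['cx'],c['fy']*a[1]+c['cy']])
def tri(rays):
    A=np.zeros((3,3));b=np.zeros(3)
    for o,d in rays:
        M=np.eye(3)-np.outer(d,d);A+=M;b+=M@o
    return np.linalg.solve(A,b)
E
python3 - <<'E'
from h import *
for n in ['scene','top','wrist']:
    c=ctrl.calibration(n); print(n,c); print(ray(c,c['cx']+.01,c['cy'])); snap(n,n+'0.png')
print(ctrl.get_obs())
E
```

```text
scene {'fx': 404.0848479770915, 'fy': 404.0848479770915, 'cx': 256.23099966329846, 'cy': 195.11772093919237, 'rvec': array([ 1.94192051, -0.54916722,  0.34022043]), 'tvec': array([-0.46258055,  0.23310659,  1.06981914])}
(array([-0.05377043, -0.99059982,  0.6547161 ]), array([ 0.46854691,  0.77844307, -0.41772023]))
top {'fx': 389.5904500927062, 'fy': 389.5904500927062, 'cx': 253.07505539169745, 'cy': 198.5996356311024, 'rvec': array([ 2.18848783, -2.03028944,  0.20778728]), 'tvec': array([-0.03350036,  0.54545012,  1.19535858])}
(array([ 0.29392675, -0.01129034,  1.28101516]), array([ 0.20181974,  0.01494798, -0.97930861]))
wrist {'fx': 297.3186396354542, 'fy': 297.3186396354542, 'cx': 252.12313707396532, 'cy': 194.8491478369479, 'rvec': array([-2.47916647, -1.57643537, -0.18572389]), 'tvec': array([-0.5494424 , -0.02402915,  0.38866569])}
(array([0.17241735, 0.52597101, 0.38360413]), array([ 0.21047854, -0.09855506, -0.97261795]))
{'time_s': 0.15, 'qpos': array([ 1.06741708e+00,  3.00359167e-01,  1.52143063e+00, -2.20692261e-05,
        1.32072664e+00, -6.66064255e-02]), 'joint_vel': array([ 5.47033270e-04, -2.00983881e-03, -2.90416860e-03,  3.47849545e-05,
       -3.52561218e-04,  1.17675912e-03]), 'tau': array([-1.74221721e-03, -5.31954861e+01, -3.52819562e+01,  7.06812716e-02,
        2.35756795e-02, -3.75726859e-05]), 'ee_pos': array([0.23256966, 0.49817798, 0.20121139]), 'eef_rot': array([-3.14155250e+00,  9.23160301e-04,  1.13402899e+00]), 'force': array([-0.36644536, -0.0242214 ,  0.03322763]), 'moment': array([-0.01302745, -0.01991385, -0.01277649]), 'grip_width': 0.09373421037153527}
```

View pics/scene0.png

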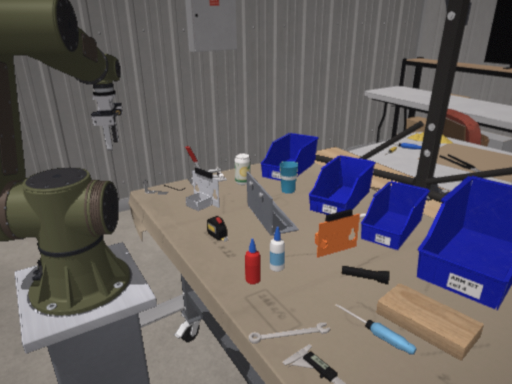

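View pics/top0.png

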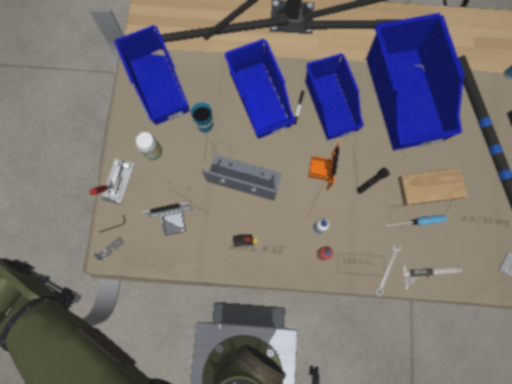

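View pics/wrist0.png

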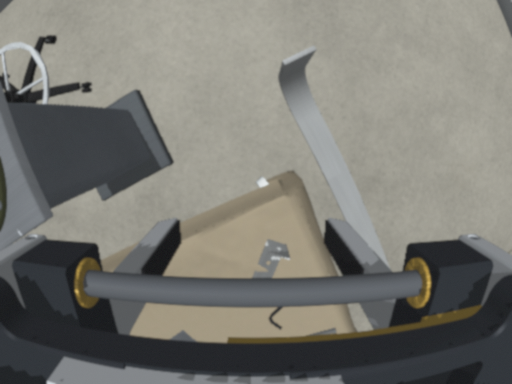

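Candidates in the top picture: silver holder with black bar at (168,215) against the orange look-alike at (323,167); white/blue bottle at (321,226) against the red one at (325,253). There is also a toggle clamp at (118,182), which is not the holder. I'll crop closer.

Run:
```python
from h import *
crop('top0.png','t1.png',140,140,300,260,5)
crop('scene0.png','s1.png',170,140,310,240,5.7)
crop('scene0.png','s2.png',230,220,310,300,7)
crop('top0.png','t2.png',290,200,360,270,8)
```

```text
(no output)
```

View pics/t1.png

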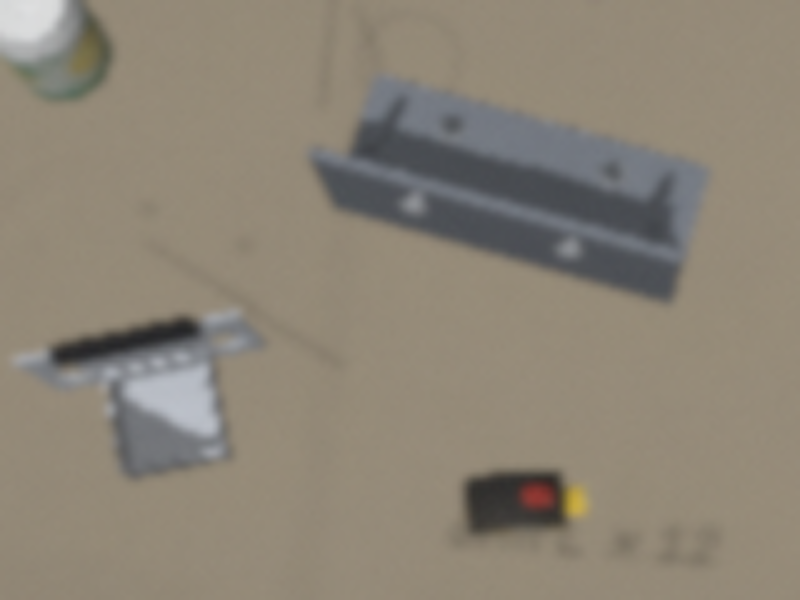

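View pics/s1.png

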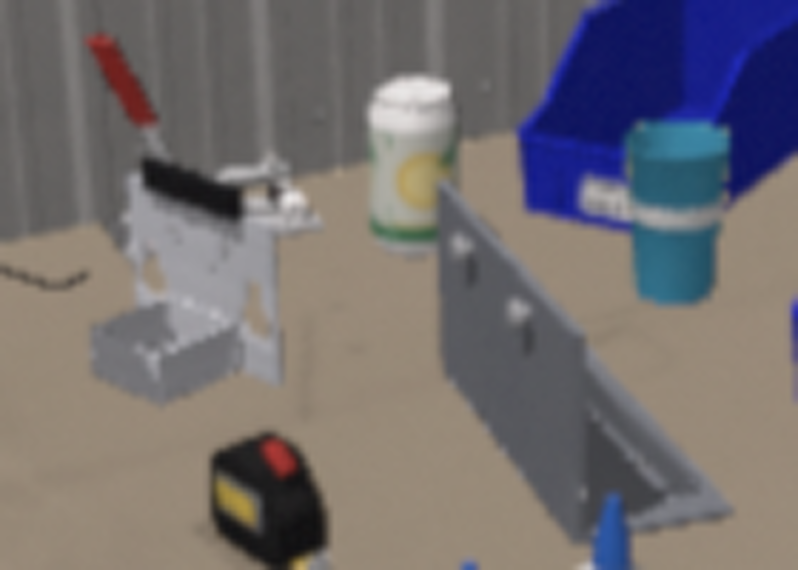

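View pics/s2.png

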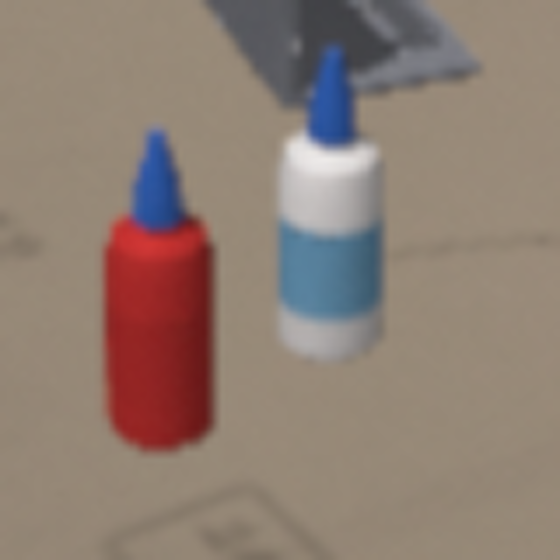

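View pics/t2.png

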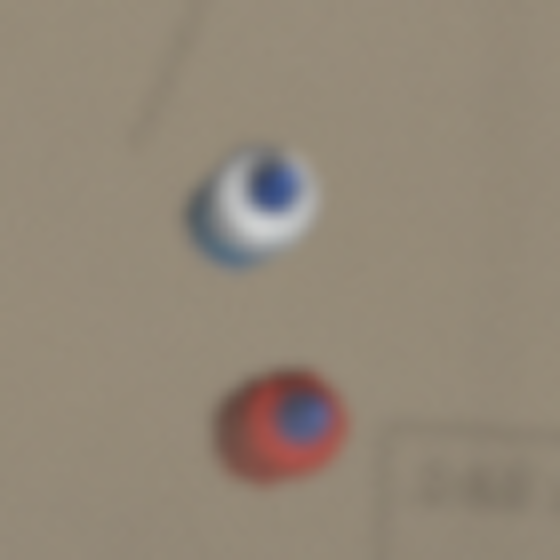

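Run:
```python
from h import *
T=ctrl.calibration('top');S=ctrl.calibration('scene')
t=lambda X,Y,z:atz(T,140+(X+.5)/5-.5,140+(Y+.5)/5-.5,z)
tp=lambda X,Y:(140+(X+.5)/5-.5,140+(Y+.5)/5-.5)
sp=lambda X,Y:(170+(X+.5)/5.7-.5,140+(Y+.5)/5.7-.5)
np.set_printoptions(precision=4,suppress=True)
print('rail base',t(338,208,0),t(672,300,0)); print('rail top front',t(314,158,.133),t(680,263,.133), 'len')
for a,b in [((413,203),(462,245)),((568,247),(520,308))]:
    print('stud',tri([ray(T,*tp(*a)),ray(S,*sp(*b))]), t(*a,.115), atz(S,*sp(*b),.115))
print('bar ends',t(52,357,.13),t(199,332,.13))
print('bar scene', atz(S,*sp(143,160),.13),atz(S,*sp(240,190),.13))
print('bar scene bottom-front', atz(S,*sp(143,183),.108),atz(S,*sp(240,217),.108))
print('pocket front bottom',t(128,475,0),t(228,456,0))
print('plate top?',t(14,358,.108),t(243,313,.108))
# bottle
t2=lambda X,Y:(290+(X+.5)/8-.5,200+(Y+.5)/8-.5)
s2=lambda X,Y:(230+(X+.5)/7-.5,220+(Y+.5)/7-.5)
for a,b in [((274,186),(333,50)),((306,412),(155,135))]:
    print('bottle tip',tri([ray(T,*t2(*a)),ray(S,*s2(*b))]),atz(T,*t2(*a),.12),atz(S,*s2(*b),.128))
print('bottle base scene',atz(S,*s2(330,345),0))
for n,p in [('soda',(148,143)),('tape',(243,240)),('cup',(203,115))]: print(n,atz(T,*p,.08))
```

```text
rail base [0.6063 0.1678 0.    ] [ 0.5598 -0.062   0.    ]
rail top front [0.6041 0.1669 0.133 ] [ 0.5553 -0.0601  0.133 ] len
stud [0.584  0.1055 0.119 ] [0.5849 0.1059 0.115 ] [0.5889 0.1135 0.115 ]
stud [0.5637 0.0081 0.1199] [0.5643 0.0084 0.115 ] [0.5701 0.0172 0.115 ]
bar ends [0.4701 0.3115 0.13  ] [0.4919 0.2254 0.13  ]
bar scene [0.4692 0.3135 0.13  ] [0.4992 0.2323 0.13  ]
bar scene bottom-front [0.4742 0.329  0.108 ] [0.5023 0.2417 0.108 ]
pocket front bottom [0.4155 0.2879 0.    ] [0.4329 0.2236 0.    ]
plate top? [0.4712 0.3407 0.108 ] [0.5095 0.2043 0.108 ]
bottle tip [ 0.4763 -0.211   0.1282] [ 0.475 -0.211  0.12 ] [ 0.4795 -0.2111  0.128 ]
bottle tip [ 0.3916 -0.2253  0.1255] [ 0.3916 -0.2261  0.12  ] [ 0.3901 -0.229   0.128 ]
bottle base scene [ 0.4744 -0.2195  0.    ]
soda [0.6995 0.3607 0.08  ]
tape [0.4093 0.0283 0.08  ]
cup [0.8095 0.1926 0.08  ]
```

Request:
drive_tool(increments=[[[0, 0, 0], [-13, 40, -8], 1], [[0, 0, 0], [-13, 40, -8], 1], [[0, 0, 0], [-13, 40, -8], 1], [[0, 0, 0], [-13, 40, -8], 1], [[0, 0, 0], [-13, 40, -8], 1], [[0, 0, 0], [-13, 40, -8], 1], [[0, 0, 0], [-13, 40, 0], 1], [[0, 0, 0], [-13, 40, 0], 1], [[0, 0, 10.1], [0, 0, 0], 1], [[0, 0, 10.1], [0, 0, 0], 1], [[0, 0, 10.1], [0, 0, 0], 1], [[0, 0, 10.1], [0, 0, 0], 1], [[0, 0, 10.1], [0, 0, 0], 1], [[0, 0, 0], [0, 0, 0], 1]])

```text
time_s: 1.9
ee_pos: [0.4786, 0.2687, 0.2494]
eef_rot: [3.141, 0.0, 0.254]
force: [-0.2, 0.3, 0.8]
grip_width: 0.0943
```

```bash
cat >> h.py <<'E'
np.set_printoptions(precision=4,suppress=True)
from scipy.spatial.transform import Rotation as Ro
def go(p,yaw):
    o=ctrl.get_obs(); R=Ro.from_euler('xyz',o['eef_rot']); G=Ro.from_euler('xyz',[np.pi,0,yaw])
    print('t',o['time_s'],'pos',o['ee_pos'],'rot',o['eef_rot'],'w',o['grip_width'],'F',o['force'])
    print('turn deg',np.degrees((R.inv()*G).as_rotvec()),'shift mm (before turn)',R.inv().apply(np.array(p)-o['ee_pos'])*1000,'(after)',G.inv().apply(np.array(p)-o['ee_pos'])*1000)
E
python3 - <<'E'
from h import *
c=ctrl.calibration('wrist');print(c)
snap('wrist','w1.png');snap('top','top1.png'); go([.481,.2685,.25],.253)
E
```

```text
{'fx': 297.3186396354542, 'fy': 297.3186396354542, 'cx': 252.12313707396532, 'cy': 194.8491478369479, 'rvec': array([-2.886 , -0.3662, -0.0431]), 'tvec': array([-0.5309,  0.1011,  0.4681])}
t 2.0 pos [0.4786 0.2687 0.2495] rot [3.1415 0.0003 0.2569] w 0.09424139248261236 F [ 0.0571 -0.4886 -0.0673]
turn deg [0.0033 0.016  0.2209] shift mm (before turn) [ 2.2791  0.8321 -0.4908] (after) [ 2.2824  0.8233 -0.4902]
```

View pics/w1.png

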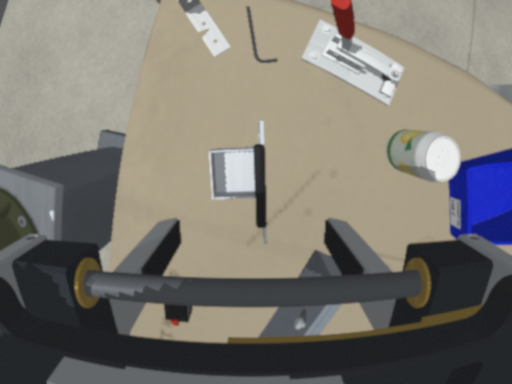

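Run:
```python
from h import *
crop('w1.png','w1c.png',200,110,290,250,5.5)
crop('w1.png','w1d.png',250,240,360,350,5.5)
```

```text
(no output)
```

View pics/w1c.png

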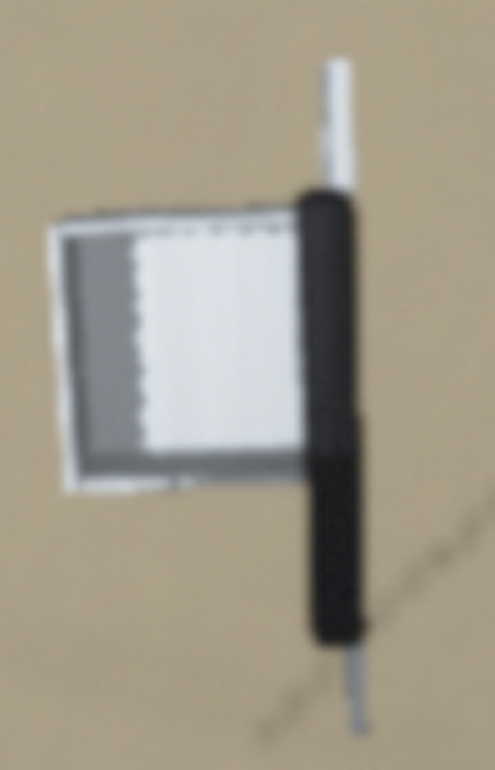

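View pics/w1d.png

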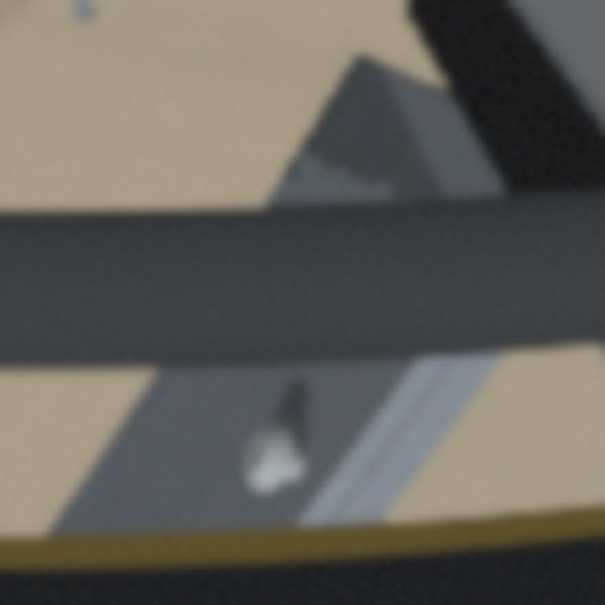

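Run:
```python
from h import *
c={'fx': 297.3186396354542, 'fy': 297.3186396354542, 'cx': 252.12313707396532, 'cy': 194.8491478369479, 'rvec': np.array([-2.886 , -0.3662, -0.0431]), 'tvec': np.array([-0.5309,  0.1011,  0.4681])}
f=lambda X,Y,z:atz(c,200+(X+.5)/5.5-.5,110+(Y+.5)/5.5-.5,z,True)
a,b,d,e=[f(*p,.13) for p in [(301,192),(353,192),(312,641),(360,641)]]
print(a,b,d,e); m=(a+b+d+e)/4; print(m,np.linalg.norm(a-b),np.linalg.norm(a-d))
for p,q in((a,d),(b,e)): v=p-q; print(np.degrees(np.arctan2(-v[0],v[1])))
# plate top ends  z~108
p,q=f(340,60,.108),f(358,733,.108);v=p-q;print('plate',p,q,np.linalg.norm(v),np.degrees(np.arctan2(-v[0],v[1])),(p+q)/2)
# pocket front rim z=36
p,q=f(52,225,.036),f(68,490,.036);v=p-q;print('pocket',p,q,np.linalg.norm(v),np.degrees(np.arctan2(-v[0],v[1])),(p+q)/2)
go(m+[0,0,-.004],np.radians(14.5))
```

```text
[0.4694 0.3146 0.13  ] [0.4787 0.317  0.13  ] [0.4934 0.2309 0.13  ] [0.5025 0.2332 0.13  ]
[0.486  0.2739 0.13  ] 0.009580936334798593 0.08702455157666551
15.968777966690462
15.841968631020404
plate [0.4708 0.3405 0.108 ] [0.5105 0.2056 0.108 ] 0.14058082690557908 16.40192457239049 [0.4906 0.2731 0.108 ]
pocket [0.4148 0.2863 0.036 ] [0.4336 0.2224 0.036 ] 0.06660447140446375 16.400946620058374 [0.4242 0.2544 0.036 ]
t 2.0 pos [0.4786 0.2687 0.2495] rot [3.1415 0.0003 0.2569] w 0.09424139248261236 F [ 0.0571 -0.4886 -0.0673]
turn deg [0.0033 0.016  0.2167] shift mm (before turn) [  8.5184  -3.1324 123.5073] (after) [  8.4721  -3.1574 123.5098]
```

Request:
drive_tool(increments=[[[0, 0, -1.4], [0, 0, 0], 1], [[0, 0, 0], [9.3, -1.8, 20], 1], [[0, 0, 0], [0, 0, 35], 1], [[0, 0, 0], [0, 0, 35], 1], [[0, 0, 0], [0, 0, 25], 1], [[0, 0, 0], [0, 0, 14.5], 1], [[0, 0, 0], [0, 0, 0], 1], [[0, 0, 0], [0, 0, 0], 0], [[0, 0, 0], [0, 0, 0], 0], [[0, 0, 0], [0, 0, 0], 0], [[0, 0, 0], [0, 0, 0], 0], [[0, 0, 0], [0, 0, 0], 0], [[0, 0, 0], [0, 0, 0], 0]], squeeze=45)

```text
time_s: 3.62
ee_pos: [0.4871, 0.273, 0.1202]
eef_rot: [3.142, 0.0, 0.277]
force: [0.0, 0.1, -0.5]
grip_width: 0.0376
```

Run:
```python
from h import *
snap('scene','sc2.png'); go([.487,.273,.12],.281); crop('sc2.png','sc2c.png',150,130,290,230,5.7)
```

```text
t 3.675 pos [0.4871 0.273  0.1202] rot [ 3.1416 -0.      0.2771] w 0.03368572084219384 F [0.2135 0.1102 0.1762]
turn deg [ 0.0008 -0.0019 -0.2258] shift mm (before turn) [-0.094   0.0086  0.1731] (after) [-0.094   0.0082  0.1731]
```

View pics/sc2c.png

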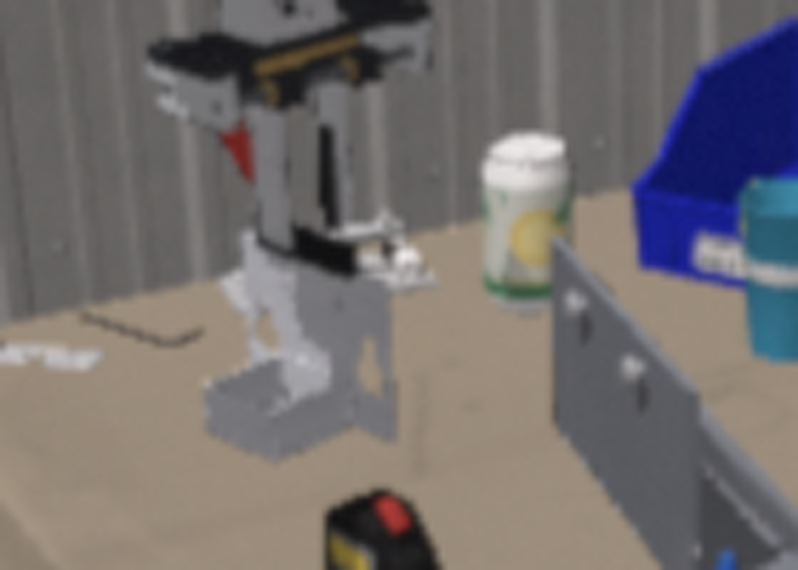

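The fingers straddle the bar and are still closing. I'll let them finish, then lift.

Request:
drive_tool(increments=[[[0, 0, 0], [0, 0, 0], 0], [[0, 0, 0], [0, 0, 0], 0], [[0, 0, 0], [0, 0, 0], 0], [[0, 0, 0], [0, 0, 0], 0], [[0, 0, 0], [0, 0, 0], 0], [[0, 0, 0], [0, 0, 0], 0], [[0, 0, 0], [0, 0, 0], 0]])

```text
time_s: 4.55
ee_pos: [0.4871, 0.273, 0.1201]
eef_rot: [3.142, 0.0, 0.277]
force: [-0.4, -0.1, 0.2]
grip_width: 0.0111
```

Request:
drive_tool(increments=[[[0, 0, 0], [0, 0, -8], 0], [[0, 0, 0], [0, 0, -17], 0], [[0, 0, 0], [0, 0, -20], 0], [[0, 0, 0], [0, 0, -20], 0], [[0, 0, 0], [0, 0, -15], 0], [[0, 0, 0], [0, 0, -5], 0], [[0, 0, 7], [0, 0, 0], 0], [[0, 0, 7], [0, 0, 0], 0], [[0, 0, 7], [0, 0, 0], 0], [[0, 0, 6.6], [0, 0, 0], 0], [[0, 0, 0], [7, 18, 0], 0], [[0, 0, 0], [8, 22, 0], 0], [[0, 0, 0], [10, 25, 0], 0], [[0, 0, 0], [10, 27, 0], 0], [[0, 0, 0], [10, 28, 0], 0], [[0, 0, 0], [10, 27, 0], 0], [[0, 0, 0], [9, 25, 0], 0], [[0, 0, 0], [8, 18, 0], 0], [[0, 0, 0], [0, 5, 0], 0], [[0, 0, 0], [0, 0, 0], 0]])

```text
time_s: 7.05
ee_pos: [0.5178, 0.0675, 0.2051]
eef_rot: [-3.142, 0.0, -0.204]
force: [-0.3, -0.4, -3.2]
grip_width: 0.0115
```

Run:
```python
from h import *
print(ctrl.calibration('wrist'))
snap('wrist','w3.png');snap('scene','sc3.png');snap('top','top3.png'); go([.517,.0667,.205],-.205); crop('sc3.png','sc3c.png',190,110,330,215,5.7); crop('top3.png','top3c.png',180,130,300,220,6.6)
```

```text
{'fx': 297.3186396354542, 'fy': 297.3186396354542, 'cx': 252.12313707396532, 'cy': 194.8491478369479, 'rvec': array([-2.8935,  0.2986,  0.0354]), 'tvec': array([-0.4937,  0.1421,  0.4323])}
t 7.2 pos [0.5179 0.0681 0.2051] rot [-3.1415  0.     -0.2036] w 0.011207080893048341 F [ 0.7363  0.2973 -4.4156]
turn deg [-0.0068  0.0019  0.0783] shift mm (before turn) [-0.5488  1.5493  0.1497] (after) [-0.5467  1.55    0.1499]
```

View pics/w3.png

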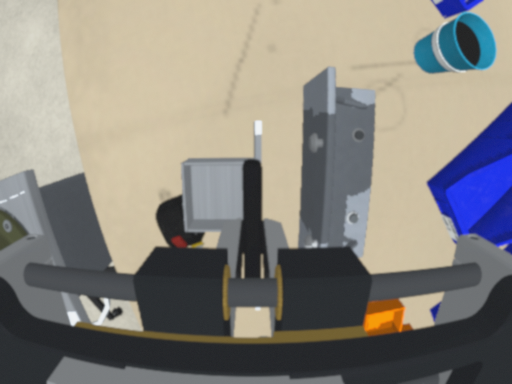

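View pics/sc3c.png

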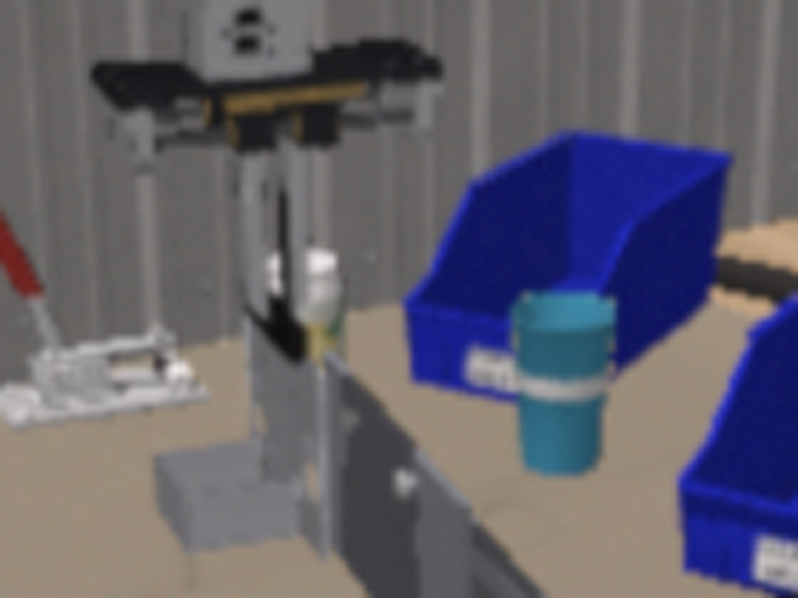

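View pics/top3c.png

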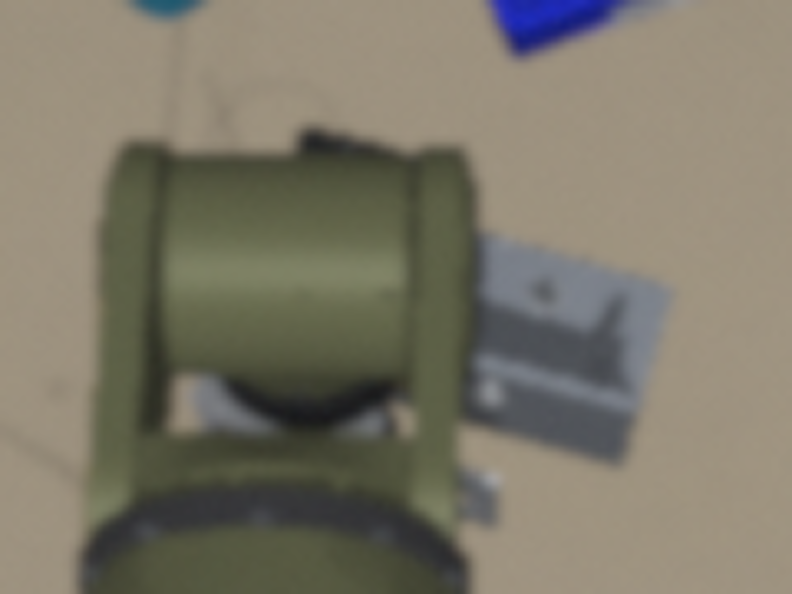

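Run:
```python
from h import *
crop('w3.png','w3c.png',170,60,390,250,3.6)
```

```text
(no output)
```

View pics/w3c.png

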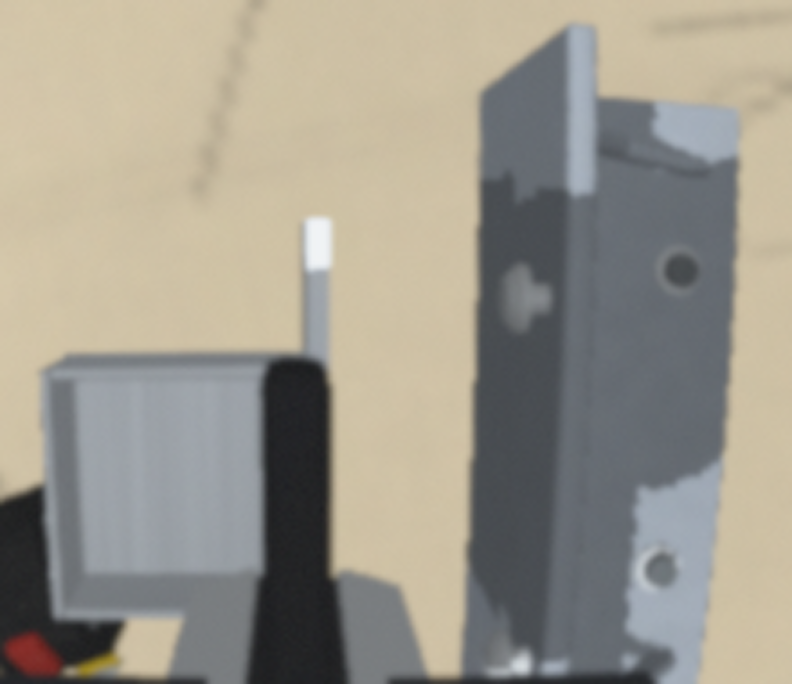

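Run:
```python
from h import *
c={'fx': 297.3186396354542, 'fy': 297.3186396354542, 'cx': 252.12313707396532, 'cy': 194.8491478369479, 'rvec': np.array([-2.8935,  0.2986,  0.0354]), 'tvec': np.array([-0.4937,  0.1421,  0.4323])}
f=lambda X,Y,z:atz(c,170+(X+.5)/3.6-.5,60+(Y+.5)/3.6-.5,z,True)
yaw=-.2036; ex=np.array([np.cos(yaw),np.sin(yaw),0]);ey=np.array([-np.sin(yaw),np.cos(yaw),0]);tcp=np.array([.5179,.0681,.205])
def rep(n,p): print(n,p,'rel TCP holder axes mm',(p-tcp)@ex*1000,(p-tcp)@ey*1000)
A=f(569,25,.133);B=f(550,620,.133);rep('rail TL',A);rep('rail front edge low',B);v=A-B;print('rail yaw',np.degrees(np.arctan2(-v[0],v[1])))
rep('rail foot TL',f(480,95,0));rep('foot low',f(468,600,0))
rep('studL head',f(520,298,.115));rep('studL shank root',f(550,297,.115));rep('studR',f(508,660,.115))
rep('plate L front',f(304,218,.193));rep('plate L back',f(331,218,.193));rep('bar L f',f(266,358,.215));rep('bar L b',f(325,358,.215))
rep('bar low f',f(260,570,.215));rep('bar low b',f(330,570,.215))
rep('pocket FL',f(44,370,.121));rep('pocket FR',f(55,618,.121))
```

```text
rail TL [0.6069 0.1714 0.133 ] rel TCP holder axes mm 66.24372227680956 119.1898722440013
rail front edge low [0.5764 0.0252 0.133 ] rel TCP holder axes mm 65.94537480882084 -30.177737334030347
rail yaw -11.779863378593463
rail foot TL [0.6074 0.1708 0.    ] rel TCP holder axes mm 66.87757050037914 118.72169884697507
foot low [ 0.5687 -0.0154  0.    ] rel TCP holder axes mm 66.61391799493649 -71.48674907140567
studL head [0.5851 0.1061 0.115 ] rel TCP holder axes mm 58.15746559850287 50.853660278227984
studL shank root [0.593 0.105 0.115] rel TCP holder axes mm 66.14064517233031 51.30424979757656
studR [0.5662 0.0084 0.115 ] rel TCP holder axes mm 59.332273327997996 -48.677526133948604
plate L front [0.534  0.1355 0.193 ] rel TCP holder axes mm 2.0851721964533496 69.30004188135082
plate L back [0.5387 0.1346 0.193 ] rel TCP holder axes mm 6.943067692785257 69.30544438171242
bar L f [0.5231 0.1143 0.215 ] rel TCP holder axes mm -4.235860578196512 46.28840634942936
bar L b [0.5325 0.1123 0.215 ] rel TCP holder axes mm 5.314125417610777 46.26763275551752
bar low f [0.5146 0.0794 0.215 ] rel TCP holder axes mm -5.553851205546759 10.38599335325261
bar low b [0.5262 0.077  0.215 ] rel TCP holder axes mm 6.291139688320139 10.363255672551327
pocket FL [0.4621 0.1135 0.121 ] rel TCP holder axes mm -63.80973857223098 33.22226031782246
pocket FR [0.4477 0.0481 0.121 ] rel TCP holder axes mm -64.69832454883499 -33.79984816043738
```

Request:
drive_tool(increments=[[[0, 0, -0.1], [8, -0.5, 5], 0], [[0, 0, 0], [12, 0, 6], 0], [[0, 0, 0], [12, 0, 0], 0], [[0, 0, 0], [8, 0, 0], 0], [[0, 0, 0], [4, 0, 0], 0], [[0, 0, 0], [0, 0, 0], 0], [[0, 0, 0], [0, 0, 0], 0]])

```text
time_s: 8.07
ee_pos: [0.561, 0.0591, 0.1942]
eef_rot: [-3.142, -0.0, -0.203]
force: [-0.6, 0.1, -3.0]
grip_width: 0.0113
```

Run:
```python
from h import *
print(ctrl.calibration('wrist'))
snap('wrist','w4.png');snap('scene','sc4.png'); go([.517,.0667,.205],-.205); crop('sc4.png','sc4c.png',200,130,320,230,6.6); crop('w4.png','w4c.png',170,60,390,250,3.6)
```

```text
{'fx': 297.3186396354542, 'fy': 297.3186396354542, 'cx': 252.12313707396532, 'cy': 194.8491478369479, 'rvec': array([-2.8937,  0.2963,  0.0347]), 'tvec': array([-0.538 ,  0.1443,  0.4216])}
t 8.175 pos [0.561  0.0591 0.1943] rot [-3.1416 -0.0002 -0.2028] w 0.01093670391045368 F [-0.1739 -0.0699 -3.5717]
turn deg [-0.0023 -0.0126  0.126 ] shift mm (before turn) [-44.6343   1.4433 -10.6963] (after) [-44.6334   1.5419 -10.6864]
```

View pics/w4c.png

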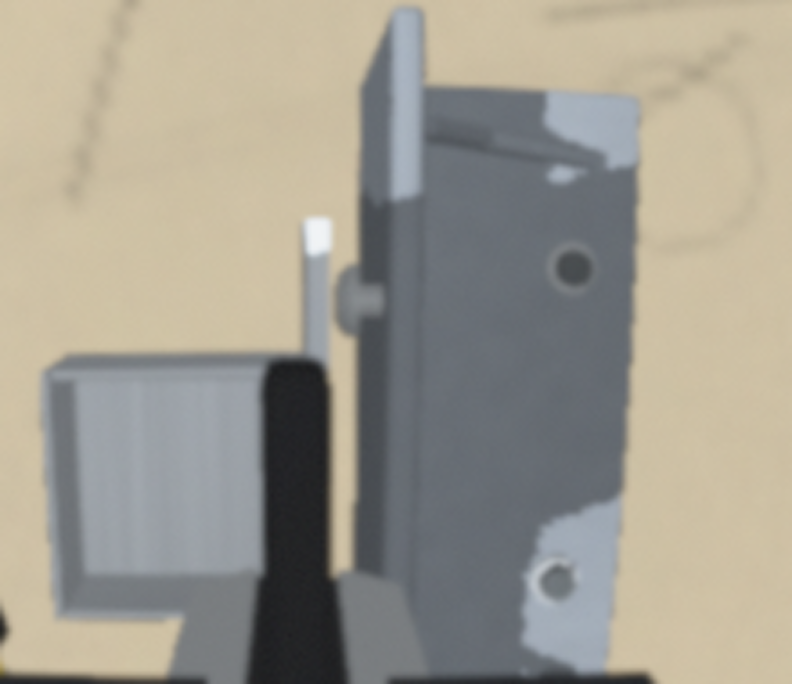

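View pics/sc4c.png

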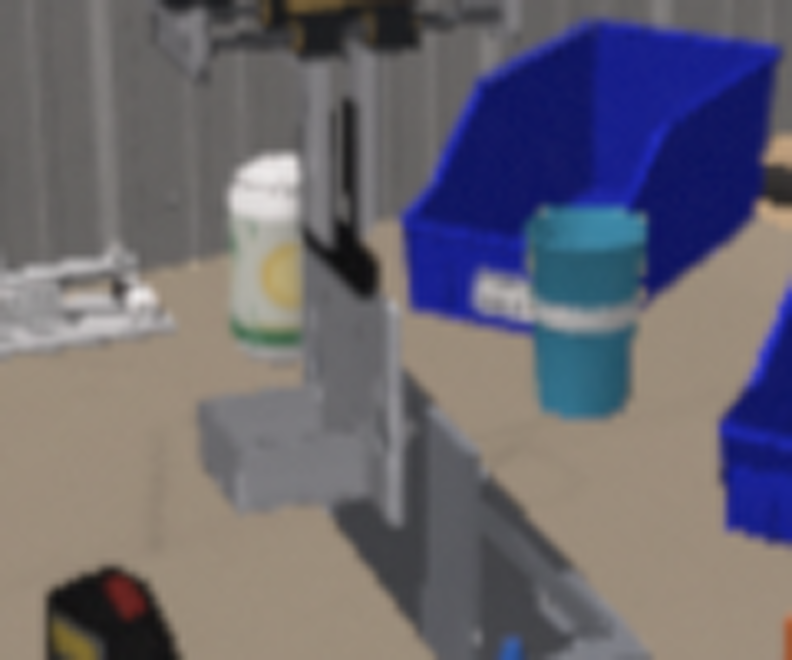

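Run:
```python
from h import *
c={'fx': 297.3186396354542, 'fy': 297.3186396354542, 'cx': 252.12313707396532, 'cy': 194.8491478369479, 'rvec': np.array([-2.8937,  0.2963,  0.0347]), 'tvec': np.array([-0.538 ,  0.1443,  0.4216])}
f=lambda X,Y,z:atz(c,170+(X+.5)/3.6-.5,60+(Y+.5)/3.6-.5,z,True)
yaw=-.2028; ex=np.array([np.cos(yaw),np.sin(yaw),0]);ey=np.array([-np.sin(yaw),np.cos(yaw),0]);tcp=np.array([.561,.0591,.194])
def rep(n,p): print(n,p,'rel',(p-tcp)@ex*1000,(p-tcp)@ey*1000)
rep('head top',f(350,299,.124));rep('head',f(345,299,.115));rep('shank',f(372,299,.119));rep('rail TL',f(392,8,.133));rep('rail e',f(388,560,.133))
rep('plate L back',f(331,218,.182));rep('bar L',f(295,358,.204))
```

```text
head top [0.5843 0.1071 0.124 ] rel 13.17132491357501 51.72732082560689
head [0.5835 0.1068 0.115 ] rel 12.395010654233158 51.19707429814276
shank [0.5897 0.1057 0.119 ] rel 18.71663551503338 51.46595098099948
rail TL [0.6069 0.1718 0.133 ] rel 22.235791375872882 119.58322137803407
rail e [0.581  0.0452 0.133 ] rel 22.353882991320926 -9.585542440103135
plate L back [0.5818 0.1261 0.182 ] rel 6.829764941977094 69.85428966051224
bar L [0.5708 0.1049 0.204 ] rel 0.3498435384626464 46.786124279012235
```

Request:
drive_tool(increments=[[[0, 0, 0.1], [3, -0.6, 0], 0], [[0, 0, 0], [3, 0, 0], 0], [[0, 0, 0], [3, 0, 0], 0], [[0, 0, 0], [3, 0, 0], 0], [[0, 0, 0], [2, 0, 0], 0], [[0, 0, 0], [1, 0, 0], 0], [[0, 0, 0], [0, 0, 0], 0]])

```text
time_s: 9.05
ee_pos: [0.5759, 0.0567, 0.1941]
eef_rot: [3.142, 0.0, -0.205]
force: [-1.7, -0.0, -2.7]
grip_width: 0.0114
```

Request:
drive_tool(increments=[[[0, 0, 0], [1, 0, 0], 0], [[0, 0, 0], [0.5, 0, 0], 0], [[0, 0, 0], [0, 0, 0], 0], [[0, 0, 0], [0, 0, 0], 0]])

```text
time_s: 9.55
ee_pos: [0.5773, 0.0563, 0.1942]
eef_rot: [3.142, 0.0, -0.205]
force: [-4.0, 1.5, -1.9]
grip_width: 0.0112
```

Run:
```python
from h import *
print(ctrl.calibration('wrist')['tvec'])
snap('wrist','w5.png');snap('scene','sc5.png'); go([.517,.0667,.205],-.205); crop('sc5.png','sc5c.png',210,150,310,230,8); crop('w5.png','w5c.png',170,60,390,250,3.6)
```

```text
[-0.5542  0.1459  0.422 ]
t 9.65 pos [0.5773 0.0563 0.1942] rot [-3.1416  0.0002 -0.2046] w 0.011243700389865894 F [-3.9358  0.9217 -1.723 ]
turn deg [-0.0001  0.0094  0.022 ] shift mm (before turn) [-61.1946   2.127  -10.8206] (after) [-61.192    2.1505 -10.8307]
```

View pics/w5c.png

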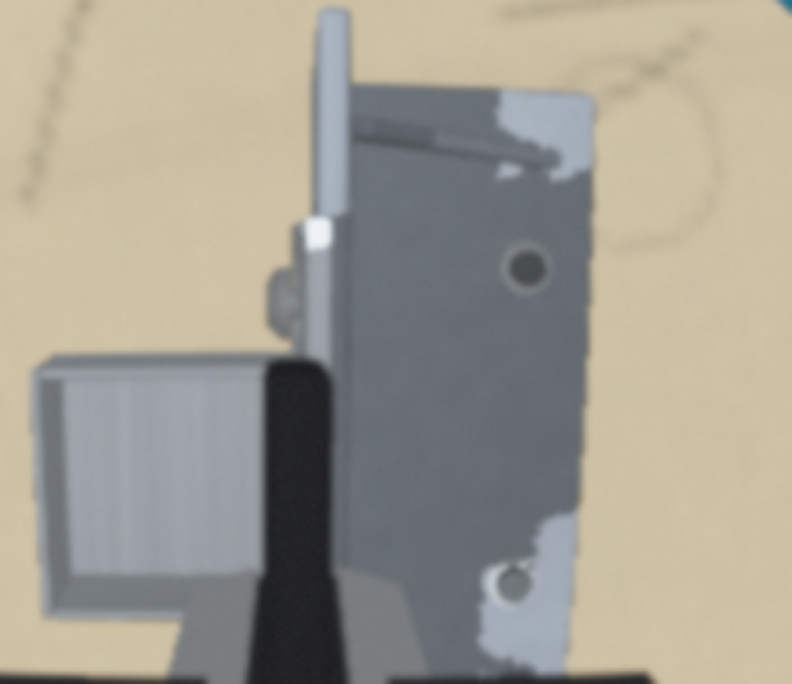

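View pics/sc5c.png

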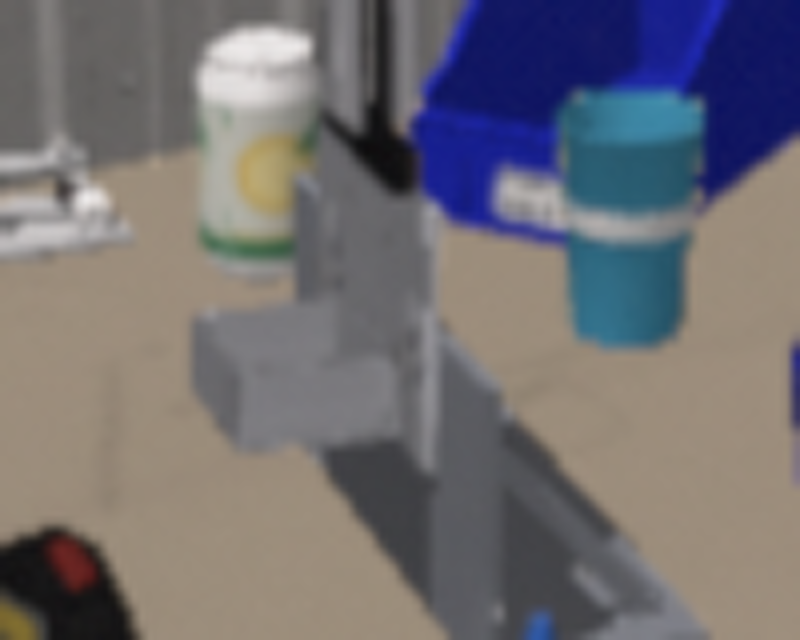

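The head protrudes through the plate, which lies against the rail; the bottom is tipped out by a slight over-push. I'll back off 0.7 mm and slide down.

Request:
drive_tool(increments=[[[0, 0, 0], [-0.7, 0, 0], 0], [[0, 0, 0], [0, 0, 0], 0], [[0, 0, 0], [0, 0, 2], 0], [[0, 0, 0], [0, 0, 2], 0], [[0, 0, 0], [0, 0, 2], 0], [[0, 0, 0], [0, 0, 2], 0]])

```text
time_s: 10.4
ee_pos: [0.5767, 0.0564, 0.186]
eef_rot: [3.142, 0.0, -0.205]
force: [-4.3, -0.3, -0.4]
grip_width: 0.0113
```

Request:
drive_tool(increments=[[[0, 0, 0], [0, 0, 2], 0], [[0, 0, 0], [0, 0, 2], 0], [[0, 0, 0], [0, 0, 2], 0], [[0, 0, 0], [0, 0, 2], 0], [[0, 0, 0], [0, 0, 2], 0], [[0, 0, 0], [0, 0, 0], 0]])

```text
time_s: 11.15
ee_pos: [0.5766, 0.0565, 0.1758]
eef_rot: [3.141, 0.001, -0.205]
force: [-5.3, 1.4, -4.3]
grip_width: 0.011
```

Request:
drive_tool(increments=[[[0, 0, 0], [0, 0, 2], 0], [[0, 0, 0], [0, 0, 2], 0], [[0, 0, 0], [0, 0, 1], 0], [[0, 0, 0], [0, 0, 1], 0], [[0, 0, 0], [0, 0, 0], 0], [[0, 0, 0], [0, 0, 0], 0]])

```text
time_s: 11.9
ee_pos: [0.5766, 0.0565, 0.1702]
eef_rot: [-3.142, 0.0, -0.205]
force: [-5.6, 0.9, 1.4]
grip_width: 0.0112
```

Run:
```python
from h import *
print(ctrl.calibration('wrist')['tvec'])
snap('wrist','w6.png');snap('scene','sc6.png'); go([.517,.0667,.205],-.205); crop('sc6.png','sc6c.png',210,150,310,230,8); crop('w6.png','w6c.png',170,60,390,250,3.6)
```

```text
[-0.5535  0.1514  0.3988]
t 12.0 pos [0.5766 0.0565 0.1703] rot [ 3.1416  0.0002 -0.2046] w 0.010988874431239583 F [-5.9205  1.2905  0.2707]
turn deg [0.0006 0.0123 0.0202] shift mm (before turn) [-60.4673   2.1103 -34.7194] (after) [-60.4591   2.1312 -34.7324]
```

View pics/w6c.png

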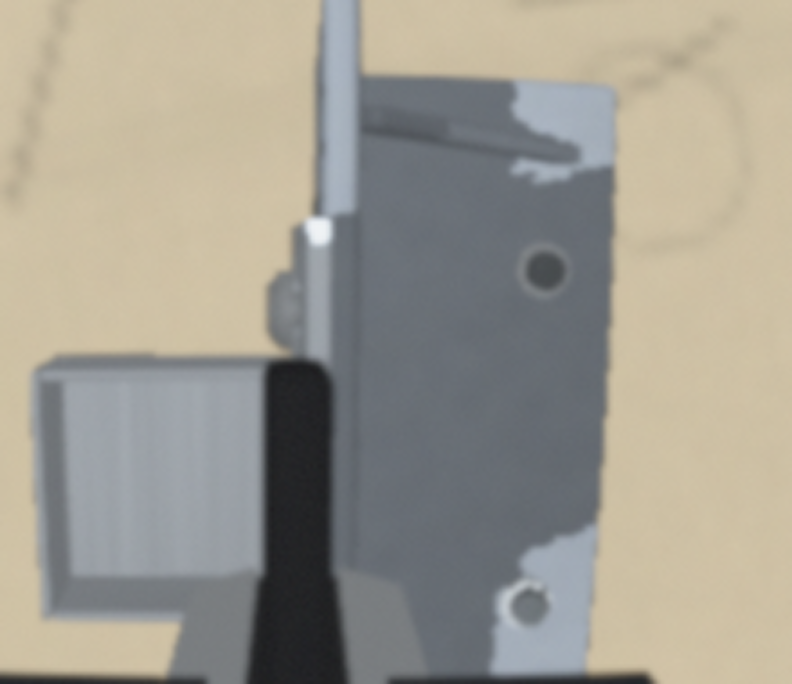

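View pics/sc6c.png

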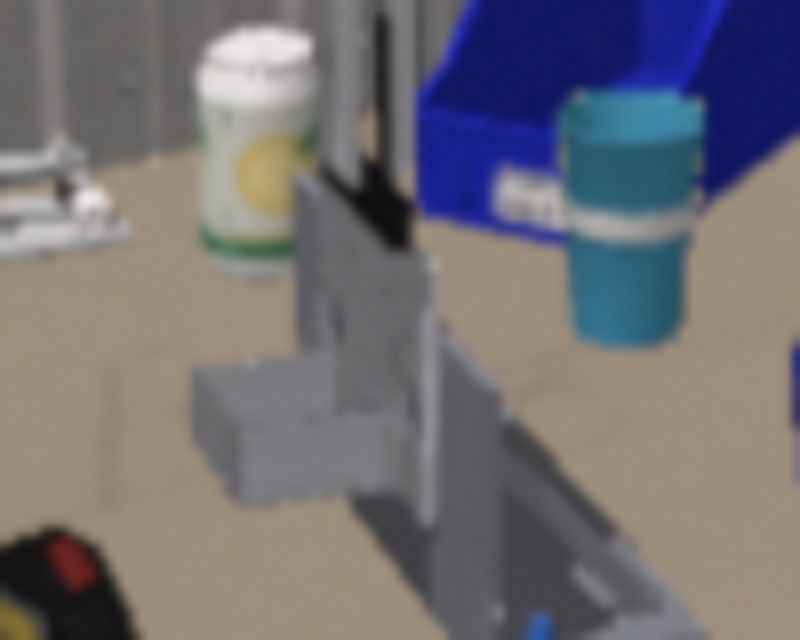

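Request:
drive_tool(increments=[[[0, 0, 0], [-0.5, 0, 0.5], 0], [[0, 0, 0], [0, 0, 0.5], 0], [[0, 0, 0], [0, 0, 0.5], 0], [[0, 0, 0], [0, 0, 0], 0]])

```text
time_s: 12.5
ee_pos: [0.5766, 0.0564, 0.1699]
eef_rot: [-3.141, -0.002, -0.205]
force: [-7.5, -0.5, 9.5]
grip_width: 0.0112
```

Request:
drive_tool(increments=[[[0, 0, 0], [0, 0, -0.8], 0], [[0, 0, 0], [0, 0, 0], 0.4], [[0, 0, 0], [0, 0, 0], 0.4], [[0, 0, 0], [0, 0, 0], 0.4], [[0, 0, 0], [0, 0, 0], 0.4], [[0, 0, 0], [0, 0, 0], 0.4], [[0, 0, 0], [0, 0, -20], 0.4], [[0, 0, 0], [0, 0, -40], 0.4], [[0, 0, 0], [0, 0, -40], 0.4], [[0, 0, 0], [0, 0, -20], 0.6], [[0, 0, 0], [0, 0, 0], 1]])

```text
time_s: 13.88
ee_pos: [0.5766, 0.0566, 0.2906]
eef_rot: [-3.141, -0.003, -0.205]
force: [-0.9, -0.2, 0.7]
grip_width: 0.0539
```

Run:
```python
from h import *
c=ctrl.calibration('wrist');print(c)
snap('wrist','w7.png');snap('scene','sc7.png'); go([.476,-.212,.25],-.4); crop('sc7.png','sc7c.png',210,150,310,230,8); crop('w7.png','w7c.png',170,60,390,250,3.6)
```

```text
{'fx': 297.3186396354542, 'fy': 297.3186396354542, 'cx': 252.12313707396532, 'cy': 194.8491478369479, 'rvec': array([-2.8937,  0.2994,  0.0313]), 'tvec': array([-0.5543,  0.1242,  0.5143])}
t 13.975 pos [0.576  0.0565 0.2883] rot [ 3.1413  0.0012 -0.2047] w 0.062186900439186156 F [-0.3194  0.4968 -0.4923]
turn deg [ 0.0223  0.0655 11.1916] shift mm (before turn) [-43.3338 283.2607  38.455 ] (after) [ 12.4261 286.3039  38.326 ]
```

View pics/w7c.png

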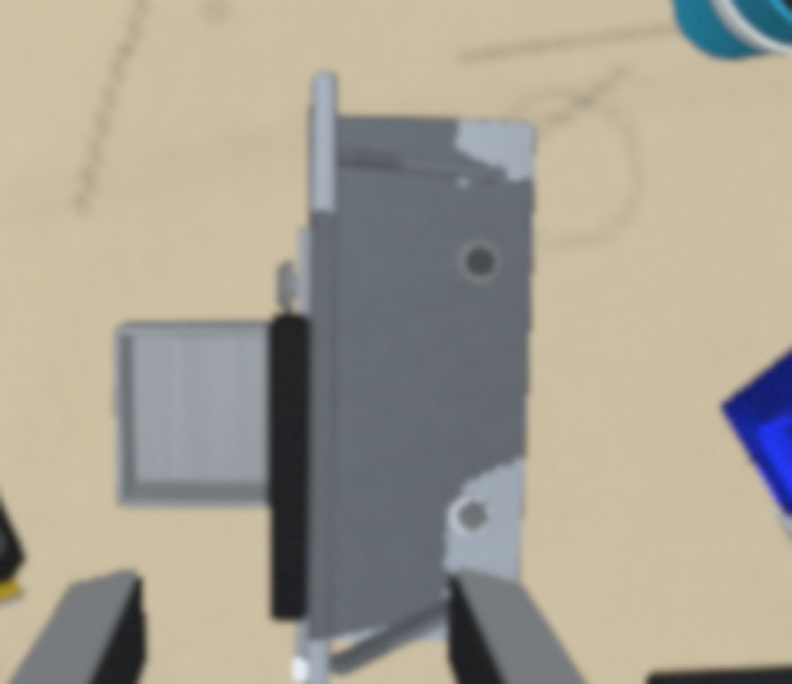

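View pics/sc7c.png

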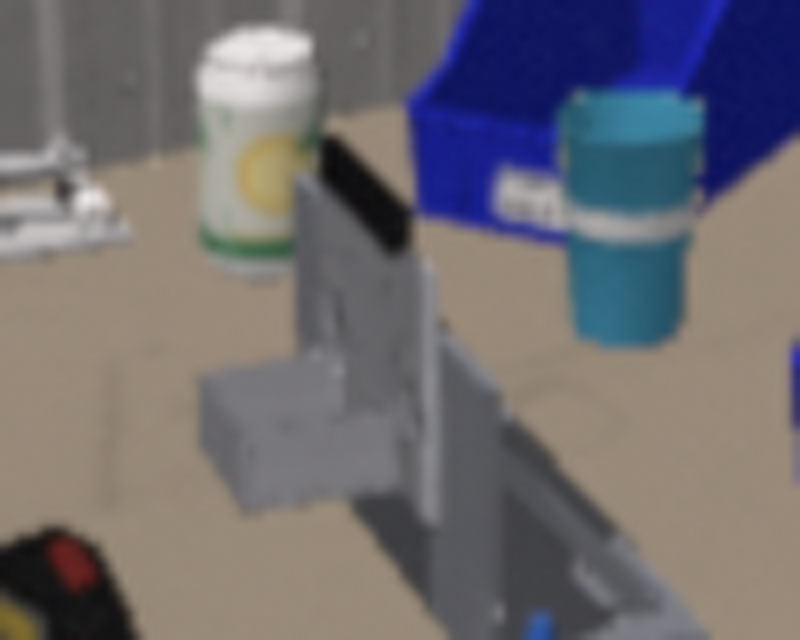

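Request:
drive_tool(increments=[[[0, 0, 0], [-5, 25, 0], 1], [[0, 0, 0], [-7, 45, 3], 1], [[0, 0, 0], [-7, 50, 6], 1], [[0, 0, 0], [-7, 50, 6], 1], [[0, 0, 0], [-7, 50, 6], 1], [[0, 0, 0], [-7, 45, 6], 1], [[0, 0, 0], [-3, 18, 6], 1], [[0, 0, -10], [0, 0, 0], 1], [[0, 0, -10], [0, 0, 0], 1], [[0, 0, -10], [0, 0, 0], 1], [[0, 0, -10], [0, 0, 0], 1], [[0, 0, -10], [0, 0, 0], 1], [[0, 0, -10], [0, 0, 0], 1], [[0, 0, -10], [0, 0, 0], 1], [[0, 0, -10], [0, 0, 0], 1], [[0, 0, -10], [0, 0, 0], 1], [[0, 0, 0], [0, 0, 0], 1]])

```text
time_s: 16.1
ee_pos: [0.4767, -0.2111, 0.2557]
eef_rot: [-3.141, -0.0, 1.366]
force: [-0.3, -1.0, 0.2]
grip_width: 0.0936
```

Run:
```python
from h import *
c=ctrl.calibration('wrist');print(c)
snap('wrist','w8.png'); go([.476,-.212,.25],1.366)
c={'fx': 297.3186396354542, 'fy': 297.3186396354542, 'cx': 252.12313707396532, 'cy': 194.8491478369479, 'rvec': np.array([-2.8937,  0.2994,  0.0313]), 'tvec': np.array([-0.5543,  0.1242,  0.5143])}
f=lambda X,Y,z:atz(c,170+(X+.5)/3.6-.5,60+(Y+.5)/3.6-.5,z,True)
yaw=-.205; ex=np.array([np.cos(yaw),np.sin(yaw),0]);ey=np.array([-np.sin(yaw),np.cos(yaw),0])
s=np.array([.5826,.0544,.115])
def rep(n,p): print(n,p,'rel studs est',(p-s)@ex*1000,(p-s)@ey*1000)
rep('FL',f(117,322,.086));rep('FR',f(119,504,.086));rep('BL',f(272,322,.086));rep('BR',f(269,500,.086))
rep('bar L',f(291,318,.180));rep('bar R',f(289,618,.180));rep('rail TL',f(316,73,.133));rep('head',f(286,285,.115));rep('rail BL?',f(312,640,.133))
```

```text
{'fx': 297.3186396354542, 'fy': 297.3186396354542, 'cx': 252.12313707396532, 'cy': 194.8491478369479, 'rvec': array([-2.2922, -1.8618, -0.2204]), 'tvec': array([ 0.1091, -0.5332,  0.3236])}
t 16.15 pos [ 0.4767 -0.2112  0.2558] rot [-3.1407 -0.0004  1.3628] w 0.09378495547159318 F [-0.6156  0.5047  0.3926]
turn deg [-0.0495 -0.0215 -0.1825] shift mm (before turn) [-0.9072 -0.5479  5.8282] (after) [-0.9033 -0.5558  5.828 ]
FL [0.521  0.1052 0.086 ] rel studs est -70.65887004151017 37.22772033871146
FR [0.5056 0.0386 0.086 ] rel studs est -72.1159891559612 -31.17822385376279
BL [0.5763 0.0931 0.086 ] rel studs est -14.07391666170503 36.60791393835764
BR [0.5613 0.0285 0.086 ] rel studs est -15.5385917232516 -29.666538486785868
bar L [0.585 0.1   0.18 ] rel studs est -6.919054450865222 45.16373642655739
bar R [0.5666 0.0153 0.18  ] rel studs est -7.686192544688815 -41.57934005332132
rail TL [0.6079 0.1716 0.133 ] rel studs est 0.8707630525864077 119.9204134270971
head [0.5845 0.1064 0.115 ] rel studs est -8.763989543645167 51.326126896664654
rail BL? [ 0.5688 -0.0113  0.133 ] rel studs est -0.14604291320782475 -67.08463729537641
```

View pics/w8.png

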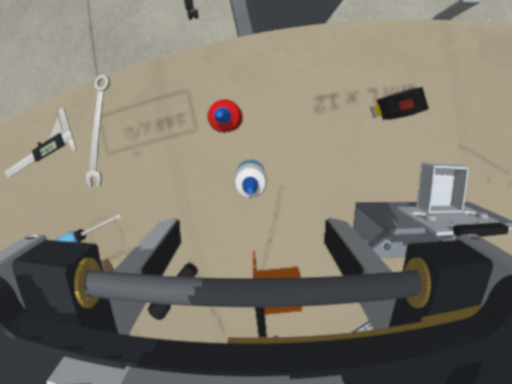

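Run:
```python
from h import *
crop('w8.png','w8c.png',215,145,285,205,10)
```

```text
(no output)
```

View pics/w8c.png

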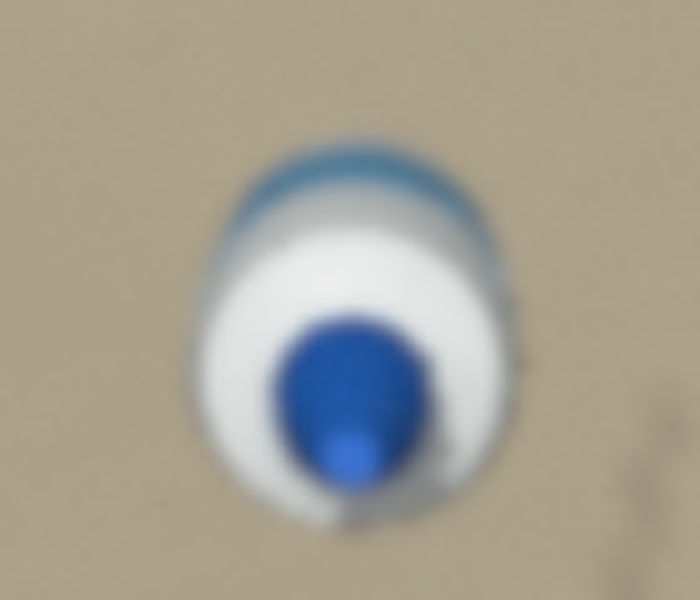

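Run:
```python
from h import *
c={'fx': 297.3186396354542, 'fy': 297.3186396354542, 'cx': 252.12313707396532, 'cy': 194.8491478369479, 'rvec': np.array([-2.2922, -1.8618, -0.2204]), 'tvec': np.array([ 0.1091, -0.5332,  0.3236])}
f=lambda X,Y,z:atz(c,215+(X+.5)/10-.5,145+(Y+.5)/10-.5,z,True)
print(f(352,460,.128),f(354,375,.094),f(200,375,.09),f(510,375,.09),f(352,398,.1))
```

```text
[ 0.4791 -0.2145  0.128 ] [ 0.4765 -0.2139  0.094 ] [ 0.4734 -0.2321  0.09  ] [ 0.481  -0.1959  0.09  ] [ 0.4779 -0.2145  0.1   ]
```

Request:
drive_tool(increments=[[[0, 0, 0], [-2, 1.7, 20], 1], [[0, 0, 0], [0, 0, 40], 1], [[0, 0, 0], [0, 0, 45], 1], [[0, 0, 0], [0, 0, 40], 1], [[0, 0, 0], [0, 0, 30], 1], [[0, 0, 0], [0, 0, 12.8], 1], [[0, 0, 0], [0, 0, 0], 1], [[0, 0, 0], [0, 0, 0], 0.6], [[0, 0, 0], [0, 0, 0], 0.6], [[0, 0, 0], [0, 0, 0], 0.6], [[0, 0, 0], [0, 0, 0], 0.5], [[0, 0, 0], [0, 0, 0], 0.4], [[0, 0, 0], [0, 0, 0], 0.3], [[0, 0, 0], [0, 0, 0], 0.3], [[0, 0, 0], [0, 0, 0], 0.3], [[0, 0, 0], [0, 0, 0], 0.3]], squeeze=10)

```text
time_s: 18.15
ee_pos: [0.4779, -0.2141, 0.0687]
eef_rot: [3.142, 0.0, 1.366]
force: [-0.9, 0.7, 1.3]
grip_width: 0.0425
```

Run:
```python
from h import *
snap('scene','sc9.png'); go([.478,-.2135,.068],1.366); crop('sc9.png','sc9c.png',220,180,320,290,5.4)
```

```text
t 18.2 pos [ 0.4779 -0.2141  0.0687] rot [3.1416 0.     1.3661] w 0.042093785395467556 F [ 0.4279 -0.3829  1.147 ]
turn deg [0.0004 0.0028 0.0072] shift mm (before turn) [ 0.6449 -0.0125  0.6739] (after) [ 0.6449 -0.0126  0.6739]
```

View pics/sc9c.png

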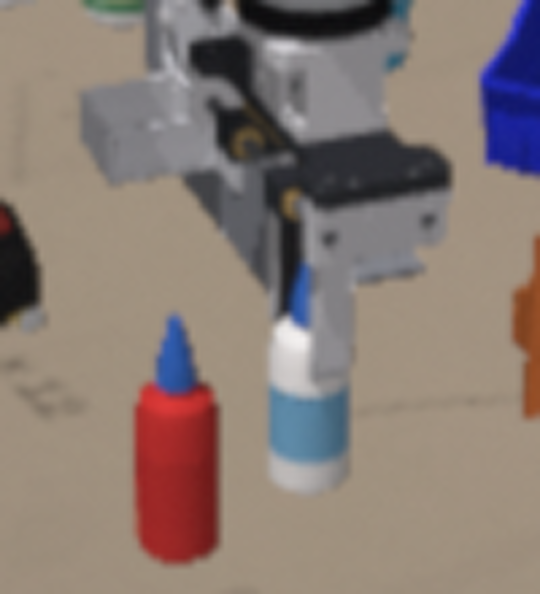

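Request:
drive_tool(increments=[[[0, 0, 0], [0, 0, 0], 0], [[0, 0, 0], [0, 0, 0], 0], [[0, 0, 0], [0, 0, -8], 0], [[0, 0, 0], [0, 0, -20], 0], [[0, 0, 0], [0, 0, -30], 0], [[0, 0, 0], [0, 0, -35], 0], [[0, 0, 0], [0, 0, -30], 0], [[0, 0, 0], [0, 0, -17], 0], [[0, 0, 0], [14, 0, 0], 0], [[0, 0, 0], [28, 0, 0], 0], [[0, 0, 0], [40, 1, 0], 0], [[0, 0, 0], [44, 2, 0], 0], [[0, 0, 0], [44, 2, 0], 0], [[0, 0, 0], [44, 2, 0], 0], [[0, 0, 0], [36, 2, 0], 0], [[0, 0, 0], [24, 2, 0], 0], [[0, 0, 0], [12, 0, 0], 0], [[0, 0, 0], [0, 0, 0], 0], [[0, 0, 0], [0, 0, 0], 0]], squeeze=20)

```text
time_s: 20.58
ee_pos: [0.5465, 0.0631, 0.2084]
eef_rot: [-3.141, 0.0, 1.366]
force: [-0.1, 1.0, -0.3]
grip_width: 0.0426
```

Run:
```python
from h import *
c=ctrl.calibration('wrist');print(c)
snap('wrist','w10.png');snap('scene','sc10.png'); go([.547,.064,.209],1.366); crop('sc10.png','sc10c.png',190,110,310,230,5)
```

```text
{'fx': 297.3186396354542, 'fy': 297.3186396354542, 'cx': 252.12313707396532, 'cy': 194.8491478369479, 'rvec': array([-2.2916, -1.8611, -0.2201]), 'tvec': array([-0.1735, -0.534 ,  0.2742])}
t 20.675 pos [0.5466 0.063  0.2085] rot [-3.1413  0.0001  1.3651] w 0.04232660651662182 F [-0.1918 -0.6097 -1.7335]
turn deg [-0.0161  0.0055 -0.0504] shift mm (before turn) [ 1.0897  0.1936 -0.4506] (after) [ 1.0896  0.1947 -0.4504]
```

View pics/w10.png

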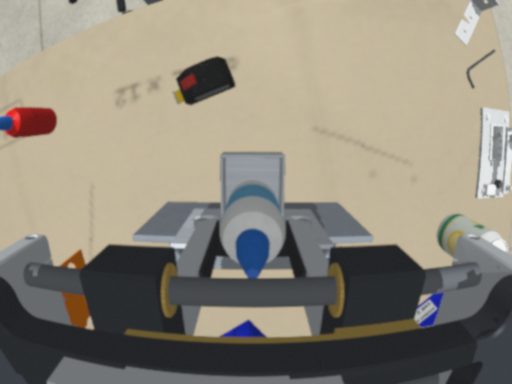

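View pics/sc10c.png

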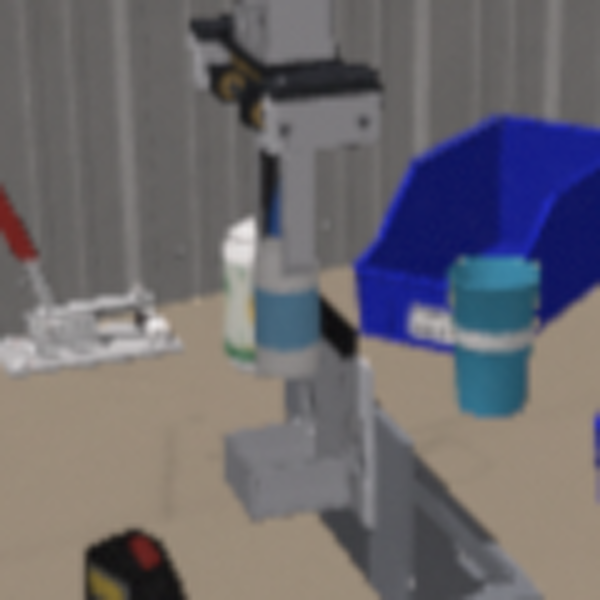

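Run:
```python
from h import *
crop('w10.png','w10c.png',190,140,310,260,5)
```

```text
(no output)
```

View pics/w10c.png

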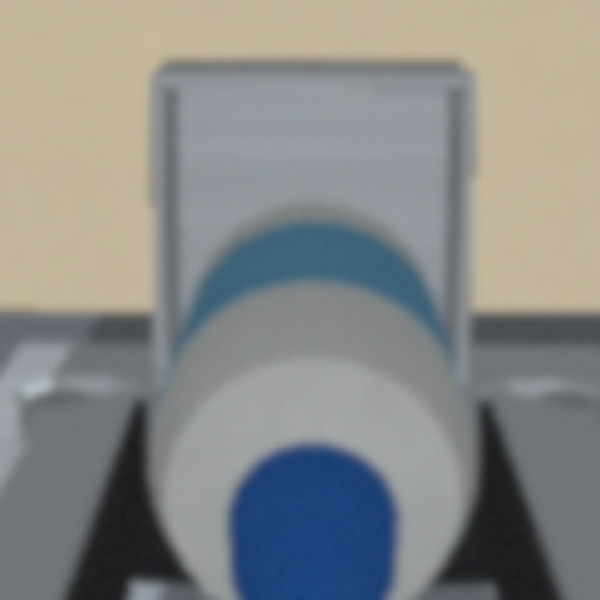

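Run:
```python
from h import *
c={'fx': 297.3186396354542, 'fy': 297.3186396354542, 'cx': 252.12313707396532, 'cy': 194.8491478369479, 'rvec': np.array([-2.2916, -1.8611, -0.2201]), 'tvec': np.array([-0.1735, -0.534 ,  0.2742])}
f=lambda X,Y,z:atz(c,190+(X+.5)/5-.5,140+(Y+.5)/5-.5,z,True)
yaw=-.205; ex=np.array([np.cos(yaw),np.sin(yaw),0]);ey=np.array([-np.sin(yaw),np.cos(yaw),0]);tcp=np.array([.5466,.063,.2085])
def rep(n,p): print(n,p,'rel TCP rail axes',(p-tcp)@ex*1000,(p-tcp)@ey*1000)
rep('FL',f(153,75,.086));rep('FR',f(470,75,.086)); rep('front top edge outer',f(312,62,.086)); rep('in front',f(312,82,.086))
rep('nozzle base',f(313,520,.24)); rep('bottle body L',f(148,440,.22));rep('bottle bottom front',f(313,203,.1385));rep('plate top line', f(50,390,.173))
```

```text
FL [0.5043 0.0379 0.086 ] rel TCP rail axes -36.28208870105934 -33.166710444638774
FR [0.5177 0.1019 0.086 ] rel TCP rail axes -36.17424633254864 32.207569784864106
front top edge outer [0.5086 0.0705 0.086 ] rel TCP rail axes -38.76007111905196 -0.3732453144713629
in front [0.5126 0.0697 0.086 ] rel TCP rail axes -34.619494821021235 -0.3796947762660962
nozzle base [0.5437 0.0632 0.24  ] rel TCP rail axes -2.8612199262166707 -0.3870296905627698
bottle body L [0.5375 0.0439 0.22  ] rel TCP rail axes -4.987576570408061 -20.555100949284476
bottle bottom front [0.5279 0.0666 0.1385] rel TCP rail axes -19.09648313258321 -0.2538109814122211
plate top line [0.5419 0.0219 0.173 ] rel TCP rail axes 3.7740424378436783 -41.1996744637873
```

Request:
drive_tool(increments=[[[0, 0, 0], [0, -3, 0], 0], [[0, 0, 0], [0, 0, 0], 0], [[0, 0, 0], [0, 0, 10], 0], [[0, 0, 0], [0, 0, 15], 0], [[0, 0, 0], [0, 0, 15], 0], [[0, 0, 0], [0, 0, 12], 0], [[0, 0, 0], [0, 0, 10], 0], [[0, 0, 0], [0, 0, 8], 0], [[0, 0, 0], [0, 0, 0], 0], [[0, 0, 0], [0, 0, 0], 0]])

```text
time_s: 21.92
ee_pos: [0.5441, 0.0643, 0.139]
eef_rot: [3.141, -0.0, 1.366]
force: [-0.5, -0.1, -0.2]
grip_width: 0.0424
```

Run:
```python
from h import *
snap('wrist','w11.png');snap('scene','sc11.png'); go([.5436,.063,.1217],1.366); crop('sc11.png','sc11c.png',190,110,310,230,5);crop('w11.png','w11c.png',190,140,310,260,5)
```

```text
t 22.025 pos [0.5441 0.0643 0.1391] rot [ 3.1408 -0.0002  1.3662] w 0.04209397992962088 F [ 0.1749  0.6466 -0.7237]
turn deg [ 0.0442 -0.0104  0.0088] shift mm (before turn) [-1.3736 -0.1937 17.3932] (after) [-1.3704 -0.1801 17.3936]
```

View pics/w11c.png

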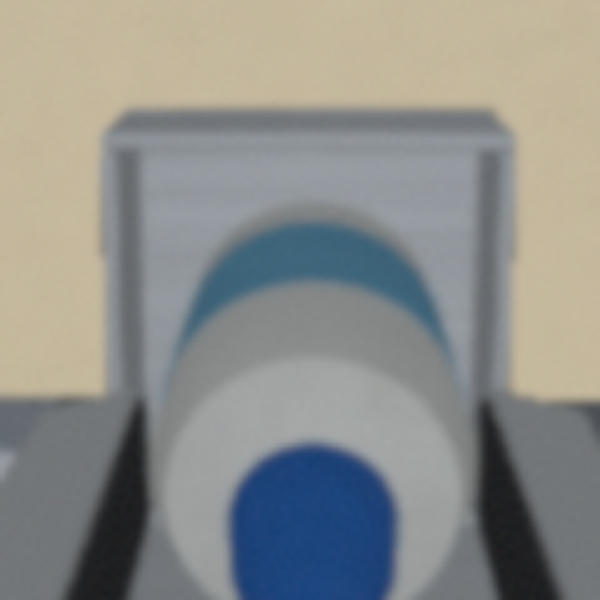

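View pics/sc11c.png

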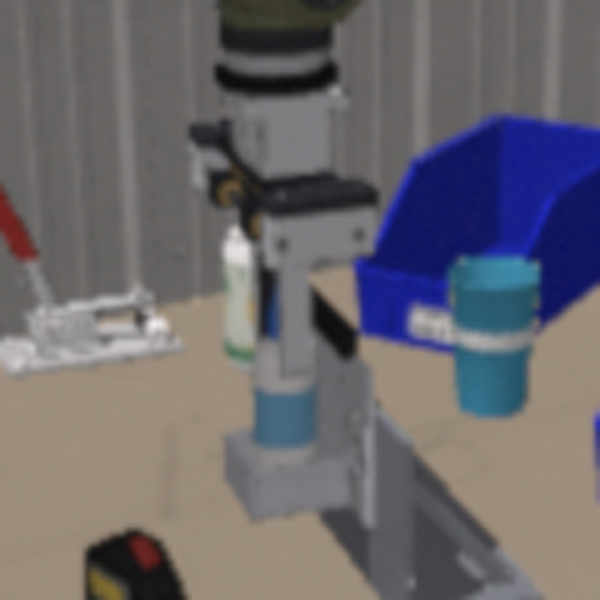

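The bottle is centred in the pocket and clear of the walls, 17 mm above the floor.

Request:
drive_tool(increments=[[[0, 0, 0], [0, 0, 6], 0], [[0, 0, 0], [0, 0, 5], 0], [[0, 0, 0], [0, 0, 3], 0], [[0, 0, 0], [0, 0, 1.5], 0], [[0, 0, 0], [0, 0, 0.7], 0], [[0, 0, 0], [0, 0, 0], 0]])

```text
time_s: 22.78
ee_pos: [0.5439, 0.0643, 0.1225]
eef_rot: [3.142, -0.0, 1.366]
force: [-0.3, -0.7, -1.4]
grip_width: 0.0421
```

Request:
drive_tool(increments=[[[0, 0, 0], [0, 0, 0.7], 0], [[0, 0, 0], [0, 0, 0.6], 0], [[0, 0, 0], [0, 0, 0], 0]])

```text
time_s: 23.15
ee_pos: [0.5439, 0.0643, 0.1213]
eef_rot: [3.141, -0.0, 1.366]
force: [-0.2, 0.3, 1.0]
grip_width: 0.042
```

Request:
drive_tool(increments=[[[0, 0, 0], [0, 0, 0.3], 0], [[0, 0, 0], [0, 0, 0], 0.5], [[0, 0, 0], [0, 0, 0], 0.55], [[0, 0, 0], [0, 0, 0], 0.6], [[0, 0, 0], [0, 0, 0], 0.7], [[0, 0, 0], [0, 0, 0], 0.8], [[0, 0, 0], [0, 0, 0], 0.8], [[0, 0, 0], [0, 0, 0], 0.8], [[0, 0, 0], [0, 0, -10], 0.8], [[0, 0, 0], [0, 0, -25], 0.8], [[0, 0, 0], [0, 0, -40], 0.8], [[0, 0, 0], [0, 0, -40], 0.8], [[0, 0, 0], [0, 0, -35], 0.8], [[0, 0, 0], [0, -20, 0], 0.8], [[0, 0, 0], [0, -40, 0], 0.8], [[0, 0, 0], [0, -40, 0], 0.8], [[0, 0, 0], [0, 0, 0], 0.8], [[0, 0, 0], [0, 0, 0], 0.8]])

```text
time_s: 25.4
ee_pos: [0.4465, 0.0846, 0.2715]
eef_rot: [3.14, -0.0, 1.366]
force: [-0.3, -0.2, -0.8]
grip_width: 0.075
```

Run:
```python
from h import *
print(ctrl.calibration('wrist'))
snap('wrist','w12.png');snap('scene','sc12.png'); snap('top','top12.png'); go([.5436,.063,.1217],1.366); crop('sc12.png','sc12c.png',190,110,310,230,5)
```

```text
{'fx': 297.3186396354542, 'fy': 297.3186396354542, 'cx': 252.12313707396532, 'cy': 194.8491478369479, 'rvec': array([-2.2903, -1.8611, -0.2222]), 'tvec': array([-0.1739, -0.4494,  0.3585])}
t 25.55 pos [0.4465 0.0844 0.2707] rot [-3.1412  0.0001  1.3657] w 0.07529746339682537 F [-0.6071 -0.1085  1.0601]
turn deg [-0.0206  0.0065 -0.0153] shift mm (before turn) [ -1.1962  99.4602 148.9834] (after) [ -1.2396  99.4062 149.019 ]
```

View pics/w12.png

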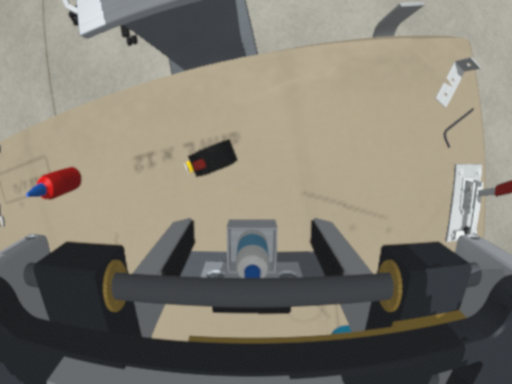

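View pics/sc12c.png

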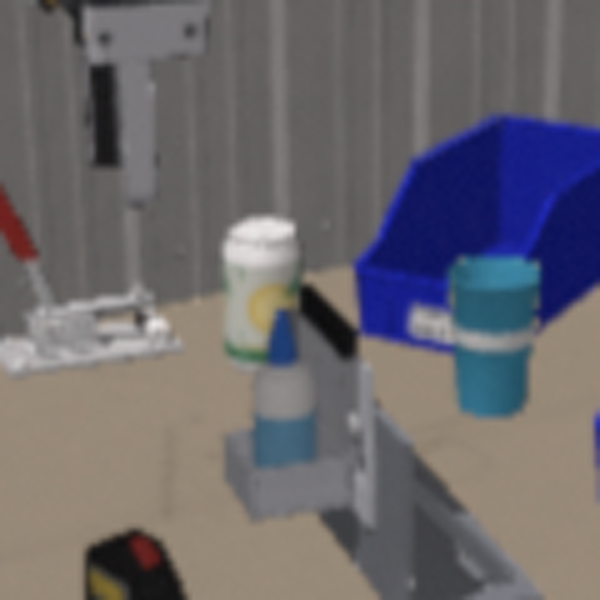

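View pics/top12.png

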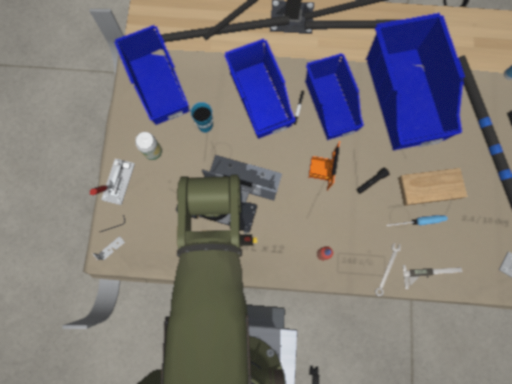

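The bottle stands upright in the pocket and the holder hangs on the rail, with the gripper clear. I'll run one reprojection check before handing in.

Run:
```python
from h import *
S=ctrl.calibration('scene')
yaw=-.2055; ex=np.array([np.cos(yaw),np.sin(yaw),0]);ey=np.array([-np.sin(yaw),np.cos(yaw),0]); s=np.array([.5830,.0547,.115]);ez=np.array([0,0,1])
im=cv2.imread('pics/sc12.png')
g=lambda x,y,z:proj(S,s+(x*ex+y*ey+z*ez)/1000)
x0,y0,k=205,150,7
im=cv2.resize(im[y0:y0+80,x0:x0+90],None,fx=k,fy=k,interpolation=cv2.INTER_CUBIC)
for p in [(-12,45,65),(-12,-45,65),(-4,70,43),(-4,-70,43),(-72,34,-29),(-72,-34,-29),(-72,34,-65),(-72,-34,-65),(-4,-70,-65),(-38,0,66),(-38,0,34)]:
    q=((g(*p)-[x0,y0]+.5)*k-.5).astype(int); cv2.drawMarker(im,tuple(int(a) for a in q),(0,0,255),cv2.MARKER_CROSS,10,1)
cv2.imwrite('pics/chk.png',im)
```

```text
(no output)
```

View pics/chk.png

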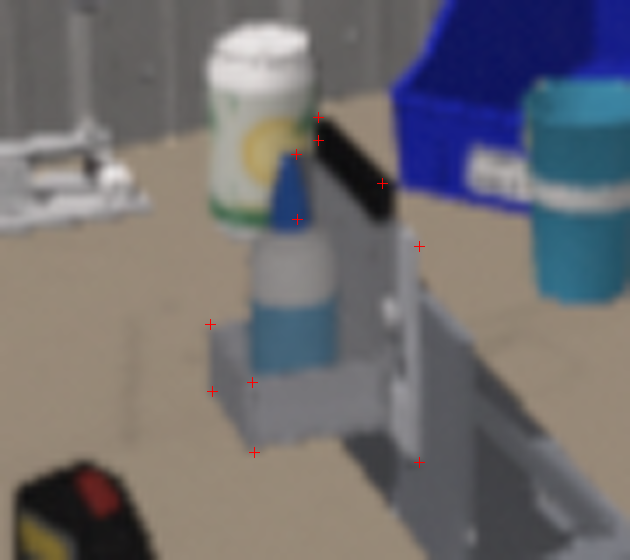

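```bash
python3 -c "
from station import ctrl
print(ctrl.hand_in(), ctrl.get_obs()['time_s'])"
```

```text
the job is handed in; nothing more can be done
the job is handed in; nothing more can be done
```

The aluminium holder hangs on the rail, and the thread-lock bottle stands upright in its pocket. I handed in at about 25.6 s of the 64 s; the interface gives no verdict.

**How it went:**
- **Holder:** I pinched the bar, slipped both keyholes over the studs with the back against the rail, and slid it down 24 mm. It stopped against the shanks with about 10 N of upward force, and I then let go.
- **Bottle:** I gripped it at 42 mm, set it down near the middle of the pocket, and drew the gripper clear.

**Last checks:**
- The nominal hung pose, projected into the last scene picture, matches the bar, pocket and bottle to about 1–2 pixels. The plate's right edge is the worst, about 1–2 pixels off.
- The pocket front measured 71 mm and 73.5 mm in front of the rail face in two views (nominal 72 mm), so it agrees with the play towards the front.
- The last pictures show the can, torch and tape measure where they started. The tape measure is partly hidden by the arm in the top view but visible in the wrist view.
- While pressed to the rail, the holder's bottom tipped out by an estimated 0.03 rad, from pushing in slightly too far. It settled once released.

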